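Clamp a glass jar with the guarded knob

TASK

Stand the tall lidded glass jar upright in the seat of the jar clamp, between the V block and the rubber-faced jaw, and let go of it. Then reach through the round opening in the guard plate and turn the sunken knob clockwise until the jaw holds the jar snugly, at about 15 newtons: it is glass, so go by feel and never overtighten. Work the jaw only by its knob, do not lean on the guard, leave the other things where they are, and finally let go of the knob.

Things in the scene. Friction and masses are not known exactly. Their poses are not given: they have to be found in the camera images.
- jar: the jar to clamp: closed glass jar with a steel lid, the tall narrow one with a lid on; body 60 mm across up to 69 mm height, then a shoulder to a 52 mm neck, lid 56 mm across, 88 mm tall in all, about 0.2 to 0.4 kg. Origin at the centre of its underside, z up.
- clamp: the jar clamp, fixed to the table: steel base plate 130 (x) by 330 (y) mm, 12 mm thick; origin at the centre of its underside, z up. In its frame: knob axis at y +100 mm in a white box 124 mm square; seat at y -65 mm; V block (top at 42 mm, and a block behind it) on the seat's -y side, jaw (top at 44 mm) on its +y side. Nothing stands at the seat's +x and -x sides. Heights are from the table.
- seat (a point): where the jar's underside is to stand, on the base plate 12 mm above the table: centre of the seat with the jaw open, axes as the clamp's. A jar here is 3 mm short of resting in the V and 4 mm clear of the jaw, which then pushes it home towards -y.
- guard: flat steel guard plate 124 mm square, 4 mm thick, top 80 mm above the table, with a round opening 84 mm in diameter over the knob; widely opened fingers do not fit through, so part-close them first. Origin at the centre of the opening, at the underside of the plate.
- knob: black bar-shaped knob sunk under the guard: bar 42 mm long (its x), 12 mm thick (its y), 38 mm tall, on a disc 48 mm across whose top is 30 mm above the table. The bar's top is 68 mm above the table, 12 mm below the guard's top. Origin at the bar's foot on the knob axis, z up. Clockwise from above closes the jaw; expect 0.6 to 1.5 rad in all.
- knob_grip (a point): on the knob axis, 56 mm above the table, 12 mm below the bar's top, the height to pinch it; axes as the knob's, pinch across its y. The worn drive first has an unknown slack of 0 to 0.8 rad, nearly free, which its angle does not show; then steady friction, 0.44 N m turning, 0.25 to 0.4 when paused; jaw moves 15 mm per rad. Clamping adds 0.015 N m per newton on the jar. It stays where left.
- jaw: the sliding jaw, a metal block faced with a rubber pad 46 mm wide and 22 mm tall, 20 to 42 mm above the table. Origin at the centre of the pad's face, axes as the clamp's; it closes towards the clamp's -y. It rides on a stiff spring (8 N per mm) between it and the rack that the knob drives, so after touching the jar in its V it stands still while the force grows.
- squat_jar: closed glass jar, 72 mm across, 62 mm tall (shorter and wider than the jar to be clamped); bystander. Origin at its underside's centre.
- open_jar: open glass jar without a lid, 68 mm across, 85 mm tall; bystander. Origin at its underside's centre.
- plate: white plate, 200 mm across, 20 mm high; bystander. Origin at its underside's centre.
- lid_a: loose white metal lid, 62 mm across, 10 mm thick, lying flat; bystander. Origin at its underside's centre.
- lid_b: another loose lid, the same as lid_a; bystander. Origin at its underside's centre.
- spoon: steel spoon lying on the table; bystander. Origin at its underside's centre.
There are look-alikes about, which are no part of the job. What is shaped like the jar but green or yellow is not meant.

How it is judged (in metres and radians):
On the way, in this order (a step that is already met when the one before it is completed fails the run):
1. the jar stands upright in the seat, let go (x of jar in the frame of seat between -0.008 and 0.008 m and y of jar in the frame of seat between -0.01 and 0.01 m and z of jar in the frame of seat between -0.003 and 0.003 m and angle between jar's own z axis and vertical below 0.06 rad and contact force between the fingers and jar below 0.3 N), for 0.2 s.
2. the jaw holds the jar with at least 8 N, and the jar is not touched by the fingers (contact force between jar and jaw above 8 N and contact force between the fingers and jar below 0.3 N), for 0.2 s.
At the end, for the whole second after the job is handed in: the jar stands still and upright (within 0.06 rad) on the base plate in the seat (within 8 mm in x, 10 mm in y, 3 mm in height of the seat point), held by the jaw with 8 to 25 N, robot clear (x of jar in the frame of seat between -0.008 and 0.008 m and y of jar in the frame of seat between -0.01 and 0.01 m and z of jar in the frame of seat between -0.003 and 0.003 m and angle between jar's own z axis and vertical below 0.06 rad and contact force between jar and jaw between 8 and 25 N and linear speed of jar below 0.01 m/s); the robot touches nothing.
It fails at once if the jaw presses the jar with more than 25 N (contact force between jar and jaw above 25 N).
It fails at once if the robot presses the guard with more than 15 N (contact force between any of the fingers, the arm and guard above 15 N).
It fails at once if the robot pushes the jaw itself with more than 5 N (contact force between any of the fingers, the arm and jaw above 5 N).
It fails at once if a bystander is moved more than 30 mm (distance of any of squat_jar, open_jar, plate, lid_a, lid_b, spoon from where it was at the start of the episode above 0.03 m).
It also fails if it takes over 67 s, if anything falls off the work surface, if the arm or the gripper's body presses on something with over 40 N, if the wrist force passes 120 N, or if a joint passes its speed limit or range.

ROBOT

A 6-joint arm with a two-finger parallel gripper is mounted at the origin on the work surface. World frame = base frame: x ahead of the robot, y to its left, z up, the work surface at z = 0. Lengths are in mm, angles in rad, forces in N, time in s.
With the tool pointing down it reaches from about 400 to 925 mm from the base axis. Payload 12.5 kg.
Tool frame: the origin (TCP) lies on the centre line of the jaws, within the pads' length; the fingertips stand 8 mm ahead of it and the grasp point (between the pads) lies 11 mm behind it; z points along the fingers, x is the direction in which the jaws open and shut, and the axes are right-handed (so a half turn about z gives the same grasp; the last joint's range is limited). The gripper opens to 95 mm and grips with 3 to 60 N. Pads are 20 mm wide; open, the fingers measure 119 mm over their backs; the gripper's body (75 mm by 180 mm) begins 59 mm behind the grasp point.
Start: joints at [1.07, 0.491, 1.559, -0, 1.092, -0.106], TCP at [240.375, 576.945, 222.661] pointing down, gripper open.
Joint ranges: [-3.1, 3.1], [-0.84, 2.19], [0.05, 2.79], [-1.13, 4.28], [0.06, 2.93], [-2.69, 2.69]. Speed limits (rad/s): [2.22, 2.22, 2.79, 3.14, 3.14, 3.14].

INTERFACE

Orientations are given as [roll, pitch, yaw] about the fixed x, y, z axes, in that order (R = Rz(yaw) Ry(pitch) Rx(roll)).
In Python, from cell import env gives the robot as it stands. The module is installed in compiled form; this text tells all that it offers.
- The arm moves only by the tool send_rows, never from a script. Its argument "moves" is a list that holds one entry, the list of rows, each a list of 6 numbers: the shift along the tool's x, y, z as a fraction of full scale, then the turn, a rotation vector about the tool's x, y, z as a fraction of full scale. A call has 1 to 12 rows; each row is the pose to reach, as a shift and turn from the pose commanded when the call began, along the tool's axes at that moment; what a row does not reach only later rows make up. Full scale, the value 1, is 0.3 m for a shift and 90 degrees for a turn. A row lasts 1/12 s, in which the tool goes at most 41.7 mm and 7.16 degrees, less where a joint would pass 70% of its speed; a pose out of reach is approached as far as the arm can. A call with a number of a shift or a turn outside -1 to 1 is refused whole. A call with a gripper value outside its range is refused whole. "grip" is the gripper's target within -1 to 1 (shut at 1, half-way at 0, fully open at -1), set as the call begins (left out, the last holds). The fingers move at their own pace and stop on an object; the grip force is fixed at half the most. Time passes only in rows, so rows that repeat a pose let the fingers close. It gives the time, the measured TCP pose, the force and the opening at its end, in the units of the state.
- env.state(): the state, without advancing time (a new reading comes with each control period).
- env.read_camera(name): name is "scene" or "top"; returns a dict with "image" (420x560x3 uint8, red, green, blue), "mtx" (3x3 intrinsics, pixels), "distortion" ([k1, k2, p1, p2, k3] as OpenCV has them; the pictures are not rectified), "T" (4x4, takes a point from camera to world coordinates). Camera axes: x right, y up, looking along -z (the intrinsics and any distortion apply to the point x, -y, -z); pixel columns grow to the right and rows downward; lengths in mm; the calibration is good to about 2 mm. A picture is of the moment at which its call begins. There is no depth.
- env.job_done(): hands the job in, once; it reports no verdict.
Trained networks look in the newest picture that a camera, given by its name, has taken for a name from the list of things; names that differ only in an ending like _2 or _b are one class to them, and where a whole thing is asked for, a point or a joint stands for the part that bears it (a point fixed in the world has none). Each returns a list of dicts, best first, with "confidence" (0 to 1); they miss things now and then, are a little off and sometimes report something else, mostly with a low value. They report only what shows in the picture. A call takes as long as a camera call. They do not tell look-alikes from the thing itself.
- env.look_for(camera, thing): "xy" ([column, row] in pixels, amid what is visible of it).
- env.outline_of(camera, thing): "region" (420x560 bool, what is visible of it) and "xy" ([column, row] in pixels, amid what is visible of it).
The state is a dict: "t": time; "joints": joint angles; "qvel": joint speeds; "tau": joint torques, N m; "eef_pos": TCP position; "tcp_rot": TCP orientation; "ft_force": force on the tool from outside, world axes, zero at the start; "moment": the same for the moment, N m; "opening": opening from 0.0 (shut) to 1.0 (fully open).
Only numpy, scipy, OpenCV 4.12 (cv2) and the standard library are available. Lean on these libraries where they do the work, as an engineer would, in place of code of your own. Each camera call takes 0.05 s, during which the arm holds its last target. There are 200 camera calls.

## Working session

There is one attempt and no reset: what is moved stays moved. The work goes in short steps, Python scripts to look and compute and a tool call to move; the robot and the scene stay as the last step left them, time stands still between calls to the robot, and variables do not carry over. Pictures are saved under pics/ and viewed, about 8 in all and at most 12, crops included, and the job is handed in when it is done.

Besides the shell and the picture viewer there is one more tool, called by a JSON object that holds its "op" and its "data". send_rows: Moves the arm, as the interface text tells. Its arguments: {"type":"object","properties":{"moves":{"type":"array","items":{"type":"array","items":{"type":"array","items":{"type":"number"}}}},"grip":{"type":"number"}},"required":["moves"]}

```bash
mkdir -p pics; cat > h.py <<'E'
import numpy as np,cv2
from cell import env
def ray(c,px):
    p=cv2.undistortPoints(np.array([[px]],float),np.array(c["mtx"]),np.array(c["distortion"]))[0,0]
    T=np.array(c["T"]);d=T[:3,:3]@np.array([p[0],-p[1],-1.0]);return T[:3,3],d
def atz(c,px,z):
    o,d=ray(c,px);return (o+d*(z-o[2])/d[2])
def proj(c,P):
    T=np.array(c["T"]);q=(np.atleast_2d(P)-T[:3,3])@T[:3,:3];q=q*[1,-1,-1]
    return cv2.projectPoints(q,np.zeros(3),np.zeros(3),np.array(c["mtx"]),np.array(c["distortion"]))[0][:,0]
def save(c,n,crop=None,s=1):
    im=c["image"][...,::-1]
    if crop: x0,y0,x1,y1=crop;im=im[y0:y1,x0:x1]
    cv2.imwrite(n,cv2.resize(im,None,fx=s,fy=s,interpolation=cv2.INTER_CUBIC))
E
python3 - <<'E'
from h import *
a=env.read_camera("scene");b=env.read_camera("top")
im=np.hstack([a["image"],b["image"]])
cv2.imwrite("pics/a.png",cv2.resize(a["image"][...,::-1],(800,600)));cv2.imwrite("pics/b.png",cv2.resize(b["image"][...,::-1],(800,600)))
for n,c in (("scene",a),("top",b)):
  print(n,np.array(c["T"]).round(2).tolist(),np.array(c["mtx"]).round(0).tolist())
  for t in ["jar","clamp","guard","knob","jaw","squat_jar","open_jar"]:
    print(t,[(np.round(r["xy"]).tolist(),round(r["confidence"],2)) for r in env.look_for(n,t)][:4])
print(env.state())
E
```

```text
scene [[0.55, -0.66, 0.5, 1159.74], [0.83, 0.45, -0.32, -379.17], [-0.01, 0.6, 0.8, 1054.73], [0.0, 0.0, 0.0, 1.0]] [[475.0, 0.0, 276.0], [0.0, 475.0, 208.0], [0.0, 0.0, 1.0]]
jar [([202.0, 281.0], 0.75), ([246.0, 271.0], 0.66), ([164.0, 300.0], 0.6)]
clamp [([285.0, 207.0], 0.58)]
guard [([316.0, 166.0], 0.64)]
knob []
jaw [([275.0, 203.0], 0.74)]
squat_jar [([155.0, 256.0], 0.77)]
open_jar [([315.0, 237.0], 0.7)]
top [[0.04, 0.98, -0.2, 298.6], [-1.0, 0.04, -0.01, -0.75], [-0.0, 0.2, 0.98, 1357.52], [0.0, 0.0, 0.0, 1.0]] [[526.0, 0.0, 285.0], [0.0, 526.0, 214.0], [0.0, 0.0, 1.0]]
jar [([385.0, 212.0], 0.93), ([345.0, 188.0], 0.91), ([422.0, 205.0], 0.86)]
clamp [([268.0, 240.0], 0.74), ([214.0, 247.0], 0.59)]
guard [([221.0, 251.0], 0.71)]
knob [([117.0, 252.0], 0.74), ([232.0, 240.0], 0.58)]
jaw [([273.0, 239.0], 0.57), ([405.0, 262.0], 0.53)]
squat_jar [([406.0, 263.0], 0.63)]
open_jar [([269.0, 176.0], 0.94)]
{'t': 0.8, 'joints': array([ 1.07038406e+00,  4.90920443e-01,  1.55888327e+00,  1.37649677e-05,
        1.09169288e+00, -1.05604068e-01]), 'qvel': array([-0.00040293,  0.00213792, -0.00122571,  0.00013348,  0.00069492,
       -0.00082331]), 'tau': array([-1.23956681e-03, -6.12412548e+01, -2.58420503e+01,  6.92408066e-02,
        4.46315389e-02,  7.81768506e-06]), 'eef_pos': array([240.38616849, 576.95233945, 222.65400866]), 'tcp_rot': array([-3.14159063e+00, -9.68194303e-05,  1.17598178e+00]), 'ft_force': array([ 0.28763961, -0.40052771, -0.63994035]), 'moment': array([ 0.02130103,  0.0679397 , -0.04359159]), 'opening': 1.0042342707328236}
```

View pics/a.png

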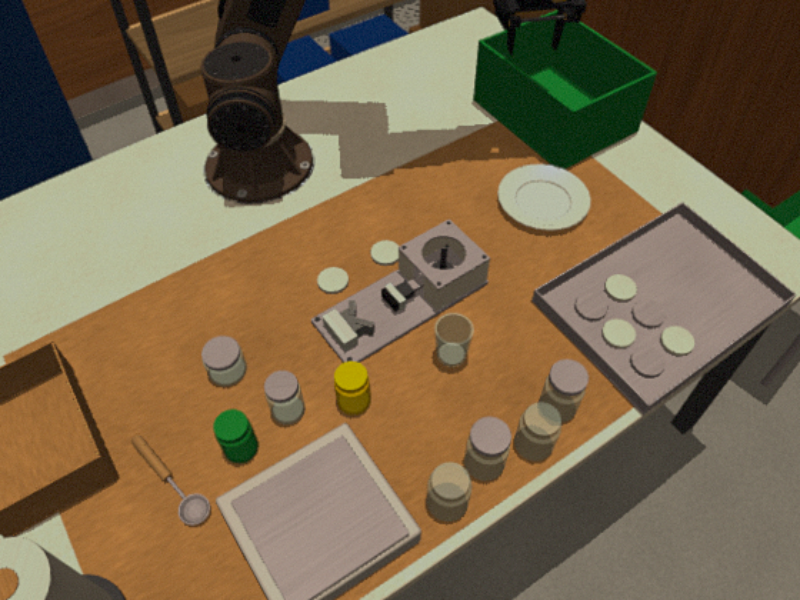

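View pics/b.png

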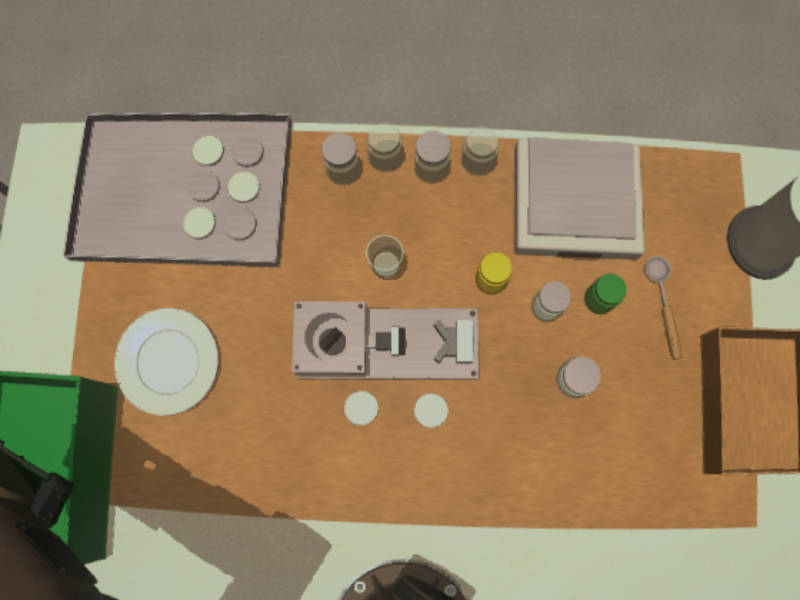

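The jar candidates, in 800-px top view, are: clear with steel lid (552,300), yellow (494,270), green (606,293), squat (580,377), and big back-row jars (340,155) and (433,150). I choose the tall narrow one at (552,300), which is raw (386,210), and check it in a close crop.

```bash
python3 - <<'E'
from h import *
a=env.read_camera("scene");b=env.read_camera("top")
cv2.imwrite("pics/f_b.png",b["image"][...,::-1]);cv2.imwrite("pics/f_a.png",a["image"][...,::-1])
def cr(c,x0,y0,w,h,s): return cv2.resize(c["image"][y0:y0+h,x0:x0+w,::-1],None,fx=s,fy=s,interpolation=cv2.INTER_CUBIC)
top=cr(b,200,205,140,65,5) # 700x325
bot=np.hstack([cr(b,365,190,70,50,5),cr(a,175,250,70,50,5)])
cv2.imwrite("pics/c.png",np.vstack([top,bot]))
# candidate sizes: lid at z=88 in top
for t in ["jar","squat_jar"]:
  for n,c in (("top",b),("scene",a)):
    for r in env.outline_of(n,t)[:4]:
      ys,xs=np.nonzero(r["region"]);
      print(t,n,np.round(r["xy"],1),round(r["confidence"],2),"bbox",xs.min(),ys.min(),xs.max(),ys.max(),len(xs), atz(c,r["xy"],44).round(0), c["image"][ys,xs].mean(0).round(0))
for n,c in (("top",b),("scene",a)):
  for t in ["guard","clamp","jaw","knob"]:
    for r in env.outline_of(n,t)[:2]:
      p=np.argwhere(r["region"])[:,::-1].astype(np.float32)
      print(n,t,np.round(r["xy"],1),round(r["confidence"],2),len(p),cv2.boxPoints(cv2.minAreaRect(p)).round(1).tolist())
E
```

```text
jar top [380.9 211.6] 0.66 bbox 371 197 400 225 607 [ 590. -233.   44.] [148. 134. 117.]
jar top [420.8 204.5] 0.65 bbox 410 191 437 219 621 [ 614. -338.   44.] [ 65. 105.  51.]
jar top [347.  191.2] 0.59 bbox 333 176 358 206 624 [ 641. -145.   44.] [163. 146.  48.]
jar scene [246. 273.] 0.95 bbox 235 253 259 290 781 [ 644. -139.   44.] [143. 121.   2.]
jar scene [200.1 281. ] 0.78 bbox 184 260 213 296 837 [ 601. -242.   44.] [127. 114.  99.]
jar scene [162.1 305.9] 0.76 bbox 149 286 181 323 895 [ 609. -348.   44.] [28. 88. 31.]
jar scene [316.2 237.5] 0.58 bbox 304 219 331 257 822 [657.  63.  44.] [116. 102.  75.]
squat_jar top [405.9 263.9] 0.68 bbox 389 250 420 278 688 [ 457. -298.   44.] [158. 143. 129.]
squat_jar scene [159. 255.] 0.69 bbox 141 236 172 269 838 [ 479. -293.   44.] [129. 117. 103.]
top guard [214.8 227.8] 0.92 1584 [[203.60000610351562, 260.0], [205.1999969482422, 209.39999389648438], [255.5, 211.0], [253.89999389648438, 261.5]]
top clamp [267.4 241.1] 0.83 6795 [[204.0, 210.0], [335.0, 210.0], [335.0, 266.0], [204.0, 266.0]]
top jaw [274.7 238.8] 0.79 303 [[263.0
[... 159 characters left out ...]
9999389648438], [471.1000061035156, 251.89999389648438]]
scene guard [316.6 167. ] 0.85 1208 [[278.8999938964844, 173.8000030517578], [310.1000061035156, 145.3000030517578], [342.5, 180.60000610351562], [311.29998779296875, 209.1999969482422]]
scene clamp [284.7 206.5] 0.61 5637 [[214.0, 218.1999969482422], [319.3999938964844, 146.0], [350.0, 190.8000030517578], [244.60000610351562, 262.8999938964844]]
scene clamp [158.5 252. ] 0.28 844 [[135.60000610351562, 243.1999969482422], [161.1999969482422, 230.39999389648438], [176.8000030517578, 261.6000061035156], [151.1999969482422, 274.3999938964844]]
scene jaw [276.  204.7] 0.6 302 [[264.5, 205.5], [278.0, 192.0], [291.5, 205.5], [278.0, 219.0]]
```

View pics/c.png

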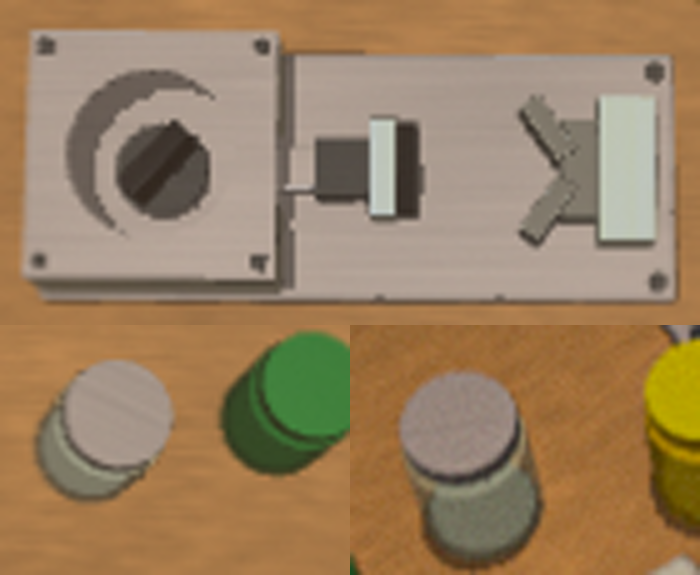

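```bash
cat > fit.py <<'E'
from h import *
from scipy.optimize import least_squares
a=env.read_camera("scene");b=env.read_camera("top")
f=lambda u,v,x0,y0,s=5:[x0+(u+.5)/s-.5,y0+(v+.5)/s-.5]
tp=[([62,62,80],f(31,31,200,205)),([62,-62,80],f(277,31,200,205)),([-62,-62,80],f(277,279,200,205)),([-62,62,80],f(23,275,200,205)),
 ([65,-65-100,12],f(671,57,200,205)),([-65,-165,12],f(675,299,200,205))]
tp=[([p[0],p[1]+(100 if p[2]==80 else 0),p[2]],q) for p,q in tp]
s8=lambda u,v:[(u+.5)*.7-.5,(v+.5)*.7-.5]
sp=[([-62,162,80],s8(443,222)),([62,162,80],s8(489,260)),([62,38,80],s8(434,288)),([-62,38,80],s8(400,252)),([65,-165,12],s8(349,361)),([-65,-165,12],s8(313,323))]
def W(p,P):
    c,s=np.cos(p[2]),np.sin(p[2]);P=np.array(P,float);return np.c_[p[0]+c*P[:,0]-s*P[:,1],p[1]+s*P[:,0]+c*P[:,1],P[:,2]]
def fit(sets):
    fun=lambda p:np.concatenate([(proj(c,W(p,[x[0] for x in S]))-[x[1] for x in S]).ravel() for c,S in sets])
    r=least_squares(fun,[510,30,0.]);return r.x,fun(r.x)
E
python3 - <<'E'
from fit import *
for S in ([(b,tp)],[(a,sp)],[(b,tp),(a,sp)]):
    p,e=fit(S);print(p.round(3),e.reshape(-1,2).round(1).tolist())
ps=p
for n,P in (("seat",[0,-65,12]),("knob",[0,100,68]),("base",[0,0,0])): print(n,W(ps,[P]).round(1))
# lid center
L=f(118,89,365,190);M=f(109,100,175,250)
print("top lid z88",atz(b,L,88).round(1),"scene",atz(a,M,88).round(1))
o1,d1=ray(b,L);o2,d2=ray(a,M)
t=np.linalg.lstsq(np.c_[d1,-d2],o2-o1,rcond=None)[0];print("tri",(o1+t[0]*d1).round(1),(o2+t[1]*d2).round(1))
# overlays
im=b["image"][...,::-1].copy();big=cv2.resize(im[205:270,195:345],None,fx=5,fy=5,interpolation=cv2.INTER_CUBIC)
k=proj(b,W(ps,[[0,100,68]]))[0];print("knob px",k)
im8=cv2.resize(im[220:260,207:257],None,fx=16,fy=14,interpolation=cv2.INTER_CUBIC)
cv2.imwrite("pics/k.png",cv2.convertScaleAbs(cv2.resize(im[220:260,205:257],None,fx=14,fy=14,interpolation=cv2.INTER_CUBIC),alpha=1.8))
E
```

```text
[5.11613e+02 4.67930e+01 3.60000e-02] [[-0.2, -0.2], [0.2, -0.1], [-0.6, -0.0], [-0.2, 0.4], [0.5, -0.6], [0.3, 0.5]]
[5.12926e+02 4.90240e+01 4.90000e-02] [[3.0, -1.8], [0.0, -1.4], [2.4, 1.1], [-2.3, -2.7], [-0.6, 5.0], [-2.5, -1.8]]
[5.12288e+02 4.78120e+01 4.10000e-02] [[-0.7, -0.2], [-0.4, -0.3], [-0.8, -0.3], [-0.5, 0.4], [-0.1, -1.2], [0.1, -0.1], [2.9, -1.6], [-0.3, -1.0], [1.8, 1.3], [-2.6, -2.6], [-1.6, 4.8], [-3.1, -2.2]]
seat [[515.  -17.1  12. ]]
knob [[508.2 147.7  68. ]]
base [[512.3  47.8   0. ]]
top lid z88 [ 592.1 -243.9   88. ] scene [ 594.1 -240.7   88. ]
tri [ 592.2 -244.    87.5] [ 593.6 -240.6   87.2]
knob px [229.82233559 235.93759681]
```

View pics/k.png

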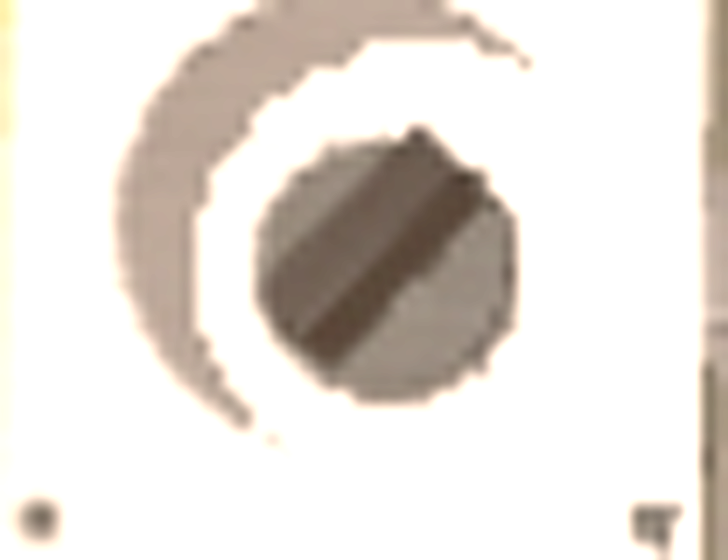

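The lidded clear jar (raw top 388,207; lid at 87 mm height by triangulation, matching 88) is confirmed as the right one. The averaged positions are jar (593,-242.3), seat (515,-17), knob (508,147.2), clamp yaw 0.04 and bar yaw about -0.71. Both views show the same small offset, so the calibration error is systematic.

```bash
cat > go.py <<'E'
import sys,numpy as np
from cell import env
def go(x,y,z,yaw):
    s=env.state();p=np.array(s["eef_pos"]);w=s["tcp_rot"][2];d=np.array([x,y,z])-p
    c,n=np.cos(w),np.sin(w)
    dy=(yaw-w+np.pi)%(2*np.pi)-np.pi
    print("row",np.round([ (c*d[0]+n*d[1])/300,(n*d[0]-c*d[1])/300,-d[2]/300,0,0,-dy/(np.pi/2)],4).tolist(),"J",np.round(s["joints"],3),"pos",p.round(1),np.round(s["tcp_rot"],4),"t",s["t"])
if __name__=="__main__": go(*map(float,sys.argv[1:5]))
E
python3 go.py 593 -242.3 180 0.04
```

```text
row [-2.0685, 2.1354, 0.1422, 0.0, 0.0, 0.7232] J [ 1.07   0.491  1.559  0.     1.092 -0.106] pos [240.4 576.9 222.6] [ 3.1416e+00 -1.0000e-04  1.1760e+00] t 1.6
```

{"op": "send_rows", "data": {"moves": [[[-0.96,1,0,0,0,0],[-0.96,1,0,0,0,0],[-0.96,1,0,0,0,0],[-0.96,1,0,0,0,0],[-0.96,1,0,0,0,0],[-0.96,1,0,0,0,0],[-0.96,1,0,0,0,0],[-0.96,1,0,0,0,0],[-0.96,1,0,0,0,0],[-0.96,1,0,0,0,0],[-0.96,1,0,0,0,0],[-0.96,1,0,0,0,0]]], "grip": -1}}

```text
t: 2.6
eef_pos: [407.4, 194.0, 222.8]
tcp_rot: [3.141, -0.0, 1.172]
ft_force: [-0.4, -0.3, 0.3]
opening: 0.999
```

{"op": "send_rows", "data": {"moves": [[[-1,1,0.05,0,0,0.723],[-1,1,0.05,0,0,0.723],[-1,1,0.05,0,0,0.723],[-1,1,0.05,0,0,0.723],[-1,1,0.05,0,0,0.723],[-1,1,0.05,0,0,0.723],[-1,1,0.05,0,0,0.723],[-1,1,0.05,0,0,0.723],[-1,1,0.05,0,0,0.723],[-1,1,0.05,0,0,0.723],[-1,1,0.05,0,0,0.723],[-1,1,0.05,0,0,0.723]]]}}

```text
t: 3.6
eef_pos: [569.0, -197.4, 206.8]
tcp_rot: [-3.141, 0.0, 0.039]
ft_force: [-0.2, 0.5, -0.6]
opening: 1.001
```

```bash
python3 go.py 593 -242.3 130 0.04; python3 go.py 593 -242.3 37 0.04
```

```text
row [0.0741, 0.1527, 0.2558, 0.0, 0.0, -0.0004] J [-0.444  0.475  1.635  0.     1.032 -0.483] pos [ 569.  -197.4  206.8] [-3.1412e+00  4.0000e-04  3.9400e-02] t 3.6
row [0.0741, 0.1527, 0.5658, 0.0, 0.0, -0.0004] J [-0.444  0.475  1.635  0.     1.032 -0.483] pos [ 569.  -197.4  206.8] [-3.1412e+00  4.0000e-04  3.9400e-02] t 3.6
```

{"op": "send_rows", "data": {"moves": [[[0.074,0.153,0.25,0,0,0],[0.074,0.153,0.25,0,0,0],[0.074,0.153,0.25,0,0,0],[0.074,0.153,0.25,0,0,0],[0.074,0.153,0.25,0,0,0],[0.074,0.153,0.4,0,0,0],[0.074,0.153,0.5,0,0,0],[0.074,0.153,0.566,0,0,0],[0.074,0.153,0.566,0,0,0],[0.074,0.153,0.566,0,0,0]]]}}

```text
t: 4.43
eef_pos: [592.6, -240.5, 39.4]
tcp_rot: [3.141, -0.001, 0.042]
ft_force: [-0.2, -0.3, 0.9]
opening: 1.0
```

```bash
python3 go.py 593 -242.3 37 0.04; python3 - <<'E'
from h import *
a=env.read_camera("scene");b=env.read_camera("top")
def cr(c,x0,y0,w,h,s): return cv2.resize(c["image"][y0:y0+h,x0:x0+w,::-1],None,fx=s,fy=s,interpolation=cv2.INTER_CUBIC)
cv2.imwrite("pics/d.png",np.hstack([cr(b,345,170,95,80,4),cr(a,150,230,95,80,4)]))
E
```

```text
row [0.0012, 0.0062, 0.0079, 0.0, 0.0, 0.001] J [-0.489  0.727  1.673  0.     0.742 -0.531] pos [ 592.6 -240.5   39.4] [ 3.1414e+00 -7.0000e-04  4.1600e-02] t 4.4333
```

View pics/d.png

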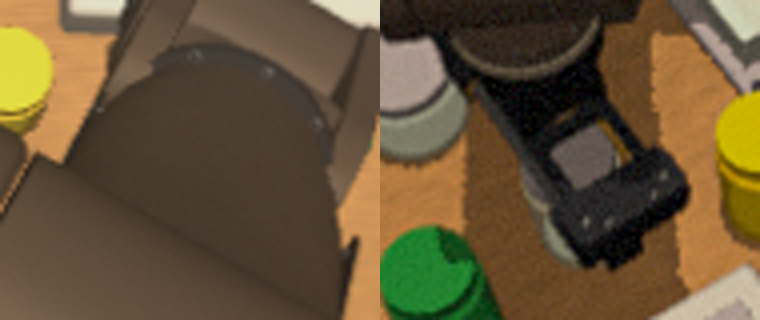

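The fingers straddle the jar lid (crop about 590,160, scene side), so I'm closing and lifting.

{"op": "send_rows", "data": {"moves": [[[0,0,0,0,0,0],[0,0,0,0,0,0],[0,0,0,0,0,0],[0,0,0,0,0,0],[0,0,0,0,0,0],[0,0,0,0,0,0],[0,0,0,0,0,0],[0,0,0,0,0,0],[0,0,0,0,0,0],[0,0,0,0,0,0]]], "grip": 1}}

```text
t: 5.37
eef_pos: [592.3, -241.6, 37.9]
tcp_rot: [3.141, -0.0, 0.04]
ft_force: [0.7, -0.4, 2.2]
opening: 0.628
```

```bash
python3 go.py 593 -242.3 37 0.04
```

```text
row [0.0024, 0.0023, 0.0031, 0.0, 0.0, 0.0002] J [-0.491  0.729  1.673  0.     0.74  -0.531] pos [ 592.3 -241.6   37.9] [ 3.1414e+00 -4.0000e-04  4.0300e-02] t 5.3667
```

{"op": "send_rows", "data": {"moves": [[[0,0,-0.1,0,0,0],[0,0,-0.2,0,0,0],[0,0,-0.3,0,0,0],[0,0,-0.4,0,0,0],[0,0,-0.45,0,0,0],[0,0,-0.45,0,0,0],[0,0,-0.45,0,0,0],[0,0,-0.45,0,0,0]]]}}

```text
t: 6.03
eef_pos: [591.3, -241.2, 171.0]
tcp_rot: [-3.14, 0.002, 0.04]
ft_force: [-0.4, 0.1, -3.0]
opening: 0.629
```

```bash
python3 go.py 515 -17 170 0.041;python3 - <<'E'
from h import *
a=env.read_camera("scene")
cv2.imwrite("pics/e.png",cv2.resize(a["image"][180:330,120:320,::-1],None,fx=4,fy=4,interpolation=cv2.INTER_CUBIC))
E
```

```text
row [-0.2242, -0.7571, 0.0033, 0.0, 0.0, -0.0005] J [-0.491  0.563  1.578  0.     1.004 -0.531] pos [ 591.3 -241.2  171. ] [-3.1401e+00  2.3000e-03  4.0200e-02] t 6.0333
```

{"op": "send_rows", "data": {"moves": [[[-0.02,-0.1,0,0,0,0],[-0.05,-0.2,0,0,0,0],[-0.08,-0.3,0,0,0,0],[-0.12,-0.4,0,0,0,0],[-0.15,-0.5,0,0,0,0],[-0.18,-0.6,0,0,0,0],[-0.2,-0.7,0,0,0,0],[-0.224,-0.758,0,0,0,0],[-0.224,-0.758,0,0,0,0],[-0.224,-0.758,0.02,0,0,0],[-0.224,-0.758,0.06,0,0,0],[-0.224,-0.758,0.1,0,0,0]]]}}

```text
t: 7.08
eef_pos: [516.1, -17.8, 141.6]
tcp_rot: [3.142, 0.0, 0.04]
ft_force: [0.5, -0.1, -2.4]
opening: 0.624
```

{"op": "send_rows", "data": {"moves": [[[0,0,0.02,0,0,0],[0,0,0.02,0,0,0],[0,0,0.02,0,0,0],[0,0,0.02,0,0,0],[0,0,0.02,0,0,0]]]}}

```text
t: 7.5
eef_pos: [516.1, -17.3, 137.2]
tcp_rot: [3.142, -0.001, 0.04]
ft_force: [-0.8, -0.8, -1.9]
opening: 0.629
```

```bash
python3 go.py 515 -16.5 60 0.041;python3 - <<'E'
from h import *
a=env.read_camera("scene");b=env.read_camera("top")
cv2.imwrite("pics/e.png",cv2.resize(a["image"][130:270,200:360,::-1],None,fx=5,fy=4.28,interpolation=cv2.INTER_CUBIC))
E
```

```text
row [-0.0035, -0.0028, 0.2574, 0.0, 0.0, -0.0006] J [-0.162  0.45   1.917  0.     0.774 -0.202] pos [516.1 -17.3 137.2] [ 3.1415e+00 -8.0000e-04  4.0000e-02] t 7.5
```

View pics/e.png

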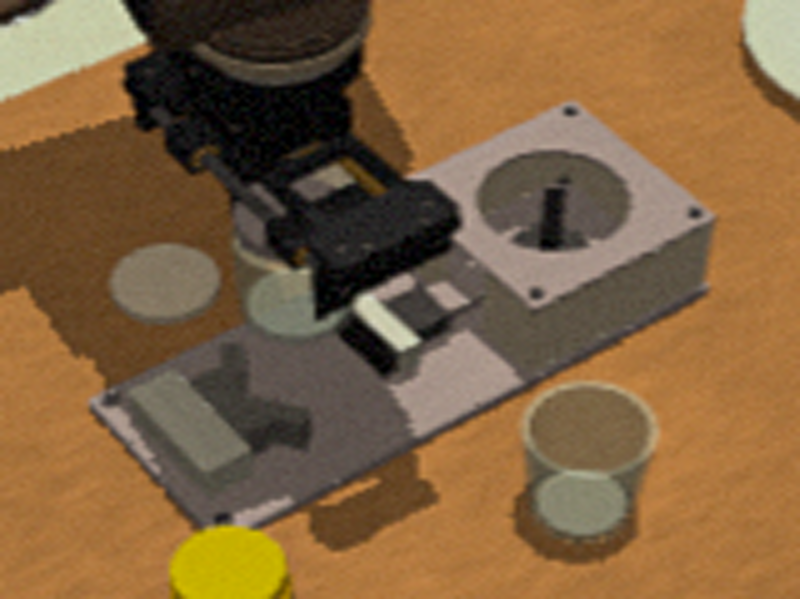

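```bash
python3 - <<'E'
from fit import *
g=lambda x,y:[200+(x+.5)/5-.5,130+(y+.5)/4.28-.5]
sp=[([-62,162,80],g(571,102)),([62,162,80],g(715,215)),([62,38,80],g(538,308)),([-65,-165,12],g(92,402)),([65,165,12],g(708,288))]
for S in ([(b,tp)],[(a,sp)],[(b,tp),(a,sp)]):
    p,e=fit(S);print(p.round(3),e.reshape(-1,2).round(1).tolist(), "seat",W(p,[[0,-65,12]]).round(1),"knob",W(p,[[0,100,68]]).round(1))
E
```

```text
[5.11613e+02 4.67930e+01 3.60000e-02] [[-0.2, -0.2], [0.2, -0.1], [-0.6, -0.0], [-0.2, 0.4], [0.5, -0.6], [0.3, 0.5]] seat [[514.  -18.2  12. ]] knob [[508.  146.7  68. ]]
[5.13027e+02 5.14910e+01 4.80000e-02] [[-0.1, -0.3], [0.4, 0.2], [-0.3, 0.5], [-0.8, 0.1], [0.9, -0.9]] seat [[516.1 -13.4  12. ]] knob [[508.2 151.4  68. ]]
[5.1220e+02 4.8612e+01 3.9000e-02] [[-0.9, -0.3], [-0.6, -0.3], [-1.2, -0.3], [-0.8, 0.3], [-0.3, -1.1], [-0.3, 0.0], [-0.6, 0.2], [-0.5, 0.9], [-1.5, 1.0], [-2.0, -0.0], [0.1, -0.2]] seat [[514.8 -16.3  12. ]] knob [[508.3 148.5  68. ]]
```

The relative displacement from jar to seat agrees in both cameras (dy 226 to 227), so the TCP target is about (515,-15.5). I'm lowering the jar.

{"op": "send_rows", "data": {"moves": [[[-0.0035,-0.006,0.04,0,0,0],[-0.0035,-0.006,0.08,0,0,0],[-0.0035,-0.006,0.12,0,0,0],[-0.0035,-0.006,0.16,0,0,0],[-0.0035,-0.006,0.2,0,0,0],[-0.0035,-0.006,0.24,0,0,0],[-0.0035,-0.006,0.26,0,0,0],[-0.0035,-0.006,0.27,0,0,0],[-0.0035,-0.006,0.275,0,0,0],[-0.0035,-0.006,0.275,0,0,0],[-0.0035,-0.006,0.275,0,0,0]]]}}

```text
t: 8.62
eef_pos: [514.9, -15.3, 54.8]
tcp_rot: [3.142, -0.001, 0.04]
ft_force: [0.0, 0.3, -3.2]
opening: 0.629
```

```bash
python3 go.py 515 -15.5 50 0.041;python3 - <<'E'
from h import *
a=env.read_camera("scene");print(env.state()["ft_force"])
cv2.imwrite("pics/g.png",cv2.resize(a["image"][170:270,210:310,::-1],None,fx=6,fy=6,interpolation=cv2.INTER_CUBIC))
E
```

```text
row [0.0002, 0.0006, 0.0161, 0.0, 0.0, -0.0004] J [-0.158  0.582  1.983  0.     0.576 -0.199] pos [514.9 -15.3  54.8] [ 3.1415e+00 -8.0000e-04  4.0300e-02] t 8.6167
[-0.22723643 -0.07413133 -3.56921603]
```

View pics/g.png

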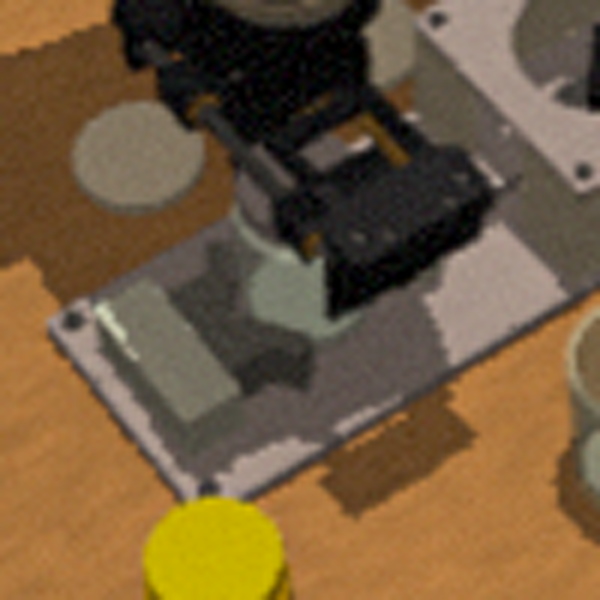

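The jar is between the V and the jaw, with no side force. I'm lowering the last 5 mm.

{"op": "send_rows", "data": {"moves": [[[0,0,0.005,0,0,0],[0,0,0.01,0,0,0],[0,0,0.014,0,0,0],[0,0,0.016,0,0,0],[0,0,0.016,0,0,0]]]}}

```text
t: 9.08
eef_pos: [514.7, -15.3, 49.7]
tcp_rot: [-3.142, -0.0, 0.04]
ft_force: [-1.3, -0.0, 1.8]
opening: 0.626
```

Contact: the force went from -3 to +1.8 N, and the z is as expected. I'm releasing and then lifting.

{"op": "send_rows", "data": {"moves": [[[0,0,0,0,0,0],[0,0,0,0,0,0],[0,0,0,0,0,0],[0,0,0,0,0,0],[0,0,0,0,0,0],[0,0,0,0,0,0],[0,0,0,0,0,0],[0,0,0,0,0,0]]], "grip": -1}}

```text
t: 9.75
eef_pos: [514.7, -15.3, 49.5]
tcp_rot: [-3.142, -0.0, 0.04]
ft_force: [-0.1, 0.7, 1.1]
opening: 0.997
```

{"op": "send_rows", "data": {"moves": [[[0,0,-0.03,0,0,0],[0,0,-0.08,0,0,0],[0,0,-0.16,0,0,0],[0,0,-0.25,0,0,0],[0,0,-0.35,0,0,0],[0,0,-0.45,0,0,0],[0,0,-0.45,0,0,0],[0,0,-0.45,0,0,0]]]}}

```text
t: 10.42
eef_pos: [515.1, -15.3, 186.3]
tcp_rot: [3.141, -0.004, 0.04]
ft_force: [-0.1, 0.8, -1.5]
opening: 0.999
```

```bash
python3 go.py 508.2 149 130 0.86
```

```text
row [-0.0007, -0.5482, 0.1878, 0.0, 0.0, -0.5218] J [-0.158  0.379  1.87   0.     0.888 -0.199] pos [515.1 -15.3 186.3] [ 3.141  -0.0035  0.0404] t 10.4167
```

{"op": "send_rows", "data": {"moves": [[[0,-0.1,0,0,0,-0.07],[0,-0.2,0,0,0,-0.15],[0,-0.3,0,0,0,-0.22],[0,-0.4,0,0,0,-0.3],[0,-0.48,0.05,0,0,-0.37],[0,-0.549,0.1,0,0,-0.45],[0,-0.549,0.15,0,0,-0.522],[0,-0.549,0.188,0,0,-0.522],[0,-0.549,0.188,0,0,-0.522],[0,-0.549,0.188,0,0,-0.522],[0,-0.549,0.188,0,0,-0.522]]], "grip": 0.37}}

```text
t: 11.33
eef_pos: [508.1, 149.1, 128.2]
tcp_rot: [-3.141, 0.0, 0.859]
ft_force: [-0.0, -0.2, -0.5]
opening: 0.325
```

```bash
python3 go.py 508.2 149 85 0.86; python3 - <<'E'
from h import *
a=env.read_camera("scene")
cv2.imwrite("pics/i.png",cv2.resize(a["image"][120:260,210:370,::-1],None,fx=5,fy=4.28,interpolation=cv2.INTER_CUBIC));print(env.state()["moment"],env.state()["opening"])
E
```

```text
row [0.0001, 0.0005, 0.144, 0.0, 0.0, -0.0005] J [ 0.161  0.479  1.893  0.     0.769 -0.699] pos [508.1 149.1 128.2] [-3.1413e+00  2.0000e-04  8.5920e-01] t 11.3333
[-0.02204443  0.01862107 -0.0123206 ] 0.32208904689811446
```

View pics/i.png

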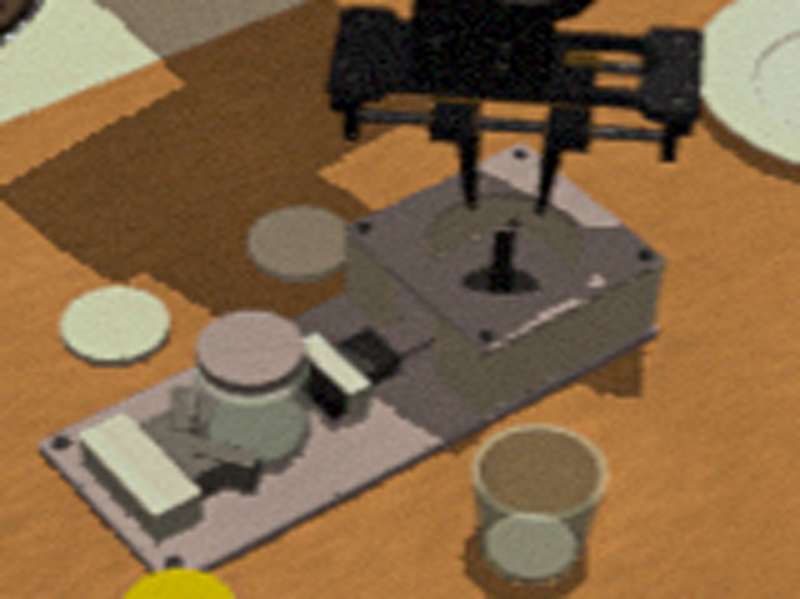

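The jar stands in the seat (crop 250,390), and the fingers at 470/540 are centred over the bar at 505. I'm descending through the opening.

{"op": "send_rows", "data": {"moves": [[[0,0,0.05,0,0,0],[0,0,0.1,0,0,0],[0,0,0.14,0,0,0],[0,0,0.17,0,0,0],[0,0,0.2,0,0,0],[0,0,0.23,0,0,0],[0,0,0.26,0,0,0],[0,0,0.277,0,0,0],[0,0,0.277,0,0,0],[0,0,0.277,0,0,0]]]}}

```text
t: 12.22
eef_pos: [508.0, 149.3, 44.9]
tcp_rot: [-3.141, 0.0, 0.86]
ft_force: [-0.0, -0.1, -0.2]
opening: 0.317
```

{"op": "send_rows", "data": {"moves": [[[0,0,0,0,0,0],[0,0,0,0,0,0],[0,0,0,0,0,0],[0,0,0,0,0,0],[0,0,0,0,0,0],[0,0,0,0,0,0]]], "grip": 1}}

```text
t: 12.72
eef_pos: [508.3, 149.3, 45.3]
tcp_rot: [3.141, -0.001, 0.86]
ft_force: [-1.0, 0.7, 3.3]
opening: 0.126
```

```bash
cat > st.py <<'E'
from cell import env
s=env.state();print("t",s["t"],"M",s["moment"].round(3),"F",s["ft_force"].round(2),"tau6",round(s["tau"][5],3),"yaw",round(s["tcp_rot"][2],4),"pos",s["eef_pos"].round(1),"op",round(s["opening"]*95,1))
E
python3 st.py
```

```text
t 12.7167 M [ 0.032 -0.012  0.032] F [-0.95  0.72  3.29] tau6 -0.006 yaw 0.8603 pos [508.3 149.3  45.3] op 11.9
```

{"op": "send_rows", "data": {"moves": [[[0,0,0,0,0,0.02],[0,0,0,0,0,0.04],[0,0,0,0,0,0.06],[0,0,0,0,0,0.08],[0,0,0,0,0,0.1]]]}}

```text
t: 13.13
eef_pos: [508.4, 149.4, 45.3]
tcp_rot: [3.141, -0.001, 0.702]
ft_force: [0.4, 0.9, 2.7]
opening: 0.126
```

```bash
python3 st.py
```

```text
t 13.1333 M [ 0.173 -0.111  0.028] F [0.42 0.87 2.73] tau6 -0.611 yaw 0.7017 pos [508.4 149.4  45.3] op 12.0
```

{"op": "send_rows", "data": {"moves": [[[0,0,0,0,0,0.02],[0,0,0,0,0,0.04],[0,0,0,0,0,0.06],[0,0,0,0,0,0.08],[0,0,0,0,0,0.1]]]}}

```text
t: 13.55
eef_pos: [508.5, 149.5, 45.4]
tcp_rot: [3.141, -0.001, 0.545]
ft_force: [0.7, 2.2, 2.0]
opening: 0.124
```

```bash
python3 st.py
```

```text
t 13.55 M [ 0.262 -0.141  0.036] F [0.66 2.16 1.98] tau6 -0.61 yaw 0.5445 pos [508.5 149.5  45.4] op 11.8
```

{"op": "send_rows", "data": {"moves": [[[0,0,0,0,0,0.02],[0,0,0,0,0,0.04],[0,0,0,0,0,0.06],[0,0,0,0,0,0.08],[0,0,0,0,0,0.1]]]}}

```text
t: 13.97
eef_pos: [508.6, 149.5, 45.4]
tcp_rot: [3.141, -0.002, 0.388]
ft_force: [0.4, 3.0, 2.7]
opening: 0.125
```

```bash
python3 st.py
```

```text
t 13.9667 M [ 0.467 -0.247  0.42 ] F [0.44 3.04 2.74] tau6 -0.115 yaw 0.3881 pos [508.6 149.5  45.4] op 11.9
```

{"op": "send_rows", "data": {"moves": [[[0,0,0,0,0,0.02],[0,0,0,0,0,0.04],[0,0,0,0,0,0.06],[0,0,0,0,0,0.08],[0,0,0,0,0,0.1]]]}}

```text
t: 14.38
eef_pos: [508.8, 149.6, 45.4]
tcp_rot: [3.142, -0.002, 0.231]
ft_force: [1.3, 2.8, 1.0]
opening: 0.125
```

```bash
python3 st.py
```

```text
t 14.3833 M [ 0.43  -0.344  0.467] F [1.32 2.84 1.  ] tau6 -0.176 yaw 0.2314 pos [508.8 149.6  45.4] op 11.9
```

{"op": "send_rows", "data": {"moves": [[[0,0,0,0,0,0.01],[0,0,0,0,0,0.02],[0,0,0,0,0,0.03],[0,0,0,0,0,0.04],[0,0,0,0,0,0.05],[0,0,0,0,0,0.06]]]}}

```text
t: 14.88
eef_pos: [508.8, 149.6, 45.4]
tcp_rot: [-3.141, -0.002, 0.137]
ft_force: [3.1, 4.3, 2.7]
opening: 0.123
```

```bash
python3 st.py
```

```text
t 14.8833 M [ 0.747 -0.668  0.508] F [3.14 4.3  2.65] tau6 0.152 yaw 0.1372 pos [508.8 149.6  45.4] op 11.7
```

{"op": "send_rows", "data": {"moves": [[[0,0,0,0,0,0.01],[0,0,0,0,0,0.02],[0,0,0,0,0,0.03]]]}}

```text
t: 15.13
eef_pos: [508.9, 149.6, 45.3]
tcp_rot: [-3.141, -0.002, 0.09]
ft_force: [3.8, 4.1, 2.8]
opening: 0.122
```

```bash
python3 st.py
```

```text
t 15.1333 M [ 0.726 -0.674  0.424] F [3.83 4.11 2.76] tau6 0.158 yaw 0.0901 pos [508.9 149.6  45.3] op 11.6
```

{"op": "send_rows", "data": {"moves": [[[0,0,0,0,0,0.01],[0,0,0,0,0,0.02],[0,0,0,0,0,0.03]]]}}

```text
t: 15.38
eef_pos: [508.9, 149.6, 45.4]
tcp_rot: [-3.141, -0.002, 0.043]
ft_force: [5.6, 4.8, 3.0]
opening: 0.127
```

```bash
python3 st.py
```

```text
t 15.3833 M [ 0.841 -0.756  0.456] F [5.64 4.84 2.96] tau6 0.158 yaw 0.043 pos [508.9 149.6  45.4] op 12.1
```

{"op": "send_rows", "data": {"moves": [[[0,0,0,0,0,0.01],[0,0,0,0,0,0.02],[0,0,0,0,0,0.03]]]}}

```text
t: 15.63
eef_pos: [509.0, 149.6, 45.4]
tcp_rot: [-3.141, -0.002, -0.004]
ft_force: [4.4, 4.4, 2.2]
opening: 0.124
```

```bash
python3 st.py
```

```text
t 15.6333 M [ 0.76  -0.786  0.453] F [4.42 4.45 2.15] tau6 0.158 yaw -0.0042 pos [509.  149.6  45.4] op 11.8
```

{"op": "send_rows", "data": {"moves": [[[0,0,0,0,0,0.01],[0,0,0,0,0,0.02],[0,0,0,0,0,0.03]]]}}

```text
t: 15.88
eef_pos: [509.0, 149.6, 45.4]
tcp_rot: [-3.141, -0.002, -0.051]
ft_force: [4.0, 4.3, 1.5]
opening: 0.128
```

```bash
python3 st.py
```

```text
t 15.8833 M [ 0.745 -0.838  0.497] F [3.99 4.33 1.53] tau6 0.158 yaw -0.0513 pos [509.  149.6  45.4] op 12.1
```

{"op": "send_rows", "data": {"moves": [[[0,0,0,0,0,0.01],[0,0,0,0,0,0.02],[0,0,0,0,0,0.03]]]}}

```text
t: 16.13
eef_pos: [509.1, 149.5, 45.4]
tcp_rot: [-3.141, -0.002, -0.098]
ft_force: [5.2, 3.9, 2.6]
opening: 0.13
```

```bash
python3 st.py
```

```text
t 16.1333 M [ 0.683 -0.781  0.479] F [5.17 3.85 2.58] tau6 0.193 yaw -0.0984 pos [509.1 149.5  45.4] op 12.4
```

{"op": "send_rows", "data": {"moves": [[[0,0,0,0,0,0.01],[0,0,0,0,0,0.02],[0,0,0,0,0,0.03]]]}}

```text
t: 16.38
eef_pos: [509.1, 149.6, 45.3]
tcp_rot: [-3.141, -0.002, -0.145]
ft_force: [4.3, 4.5, 2.1]
opening: 0.13
```

```bash
python3 st.py
```

```text
t 16.3833 M [ 0.721 -0.857  0.561] F [4.35 4.52 2.05] tau6 0.253 yaw -0.1453 pos [509.1 149.6  45.3] op 12.4
```

{"op": "send_rows", "data": {"moves": [[[0,0,0,0,0,0.01],[0,0,0,0,0,0.02],[0,0,0,0,0,0.03]]]}}

```text
t: 16.63
eef_pos: [509.1, 149.5, 45.4]
tcp_rot: [-3.141, -0.003, -0.192]
ft_force: [4.9, 4.0, 2.6]
opening: 0.125
```

```bash
python3 st.py
```

```text
t 16.6333 M [ 0.711 -0.89   0.636] F [4.93 4.02 2.56] tau6 0.314 yaw -0.1923 pos [509.1 149.5  45.4] op 11.9
```

{"op": "send_rows", "data": {"moves": [[[0,0,0,0,0,0.01],[0,0,0,0,0,0.02],[0,0,0,0,0,0.03]]]}}

```text
t: 16.88
eef_pos: [509.1, 149.6, 45.4]
tcp_rot: [-3.141, -0.003, -0.239]
ft_force: [5.1, 4.3, 1.2]
opening: 0.126
```

```bash
python3 st.py
```

```text
t 16.8833 M [ 0.709 -0.91   0.682] F [5.11 4.32 1.18] tau6 0.375 yaw -0.2392 pos [509.1 149.6  45.4] op 12.0
```

Both torque readings give about 15 N: tau6 rose 0.217 N m (14.5 N), and Mz is 0.68 against the expected 0.665. I'm stopping, releasing and withdrawing.

{"op": "send_rows", "data": {"moves": [[[0,0,0,0,0,0],[0,0,0,0,0,0],[0,0,0,0,0,0]]]}}

```text
t: 17.13
eef_pos: [509.1, 149.5, 45.4]
tcp_rot: [-3.141, -0.003, -0.238]
ft_force: [4.8, 3.7, 2.6]
opening: 0.129
```

{"op": "send_rows", "data": {"moves": [[[0,0,0,0,0,0],[0,0,0,0,0,0],[0,0,0,0,0,0],[0,0,0,0,0,0],[0,0,0,0,0,0],[0,0,0,0,0,0]]], "grip": 0.37}}

```text
t: 17.63
eef_pos: [507.8, 149.2, 44.9]
tcp_rot: [3.141, 0.001, -0.239]
ft_force: [0.5, 0.7, 0.6]
opening: 0.316
```

{"op": "send_rows", "data": {"moves": [[[0,0,-0.04,0,0,0],[0,0,-0.08,0,0,0],[0,0,-0.14,0,0,0],[0,0,-0.22,0,0,0],[0,0,-0.32,0,0,0],[0,0,-0.42,0,0,0],[0,0,-0.5,0,0,0],[0,0,-0.5,0,0,0],[0,0,-0.5,0,0,0],[0,0,-0.5,0,0,0]]]}}

```text
t: 18.47
eef_pos: [507.6, 149.2, 194.4]
tcp_rot: [3.141, 0.001, -0.239]
ft_force: [-0.5, 0.1, 0.1]
opening: 0.313
```

```bash
python3 st.py; python3 - <<'E'
from h import *
a=env.read_camera("scene")
cv2.imwrite("pics/j.png",cv2.resize(a["image"][120:260,210:370,::-1],None,fx=5,fy=4.28,interpolation=cv2.INTER_CUBIC))
E
```

```text
t 18.4667 M [-0.064  0.06  -0.035] F [-0.48  0.15  0.14] tau6 0.001 yaw -0.2393 pos [507.6 149.2 194.4] op 29.7
```

View pics/j.png

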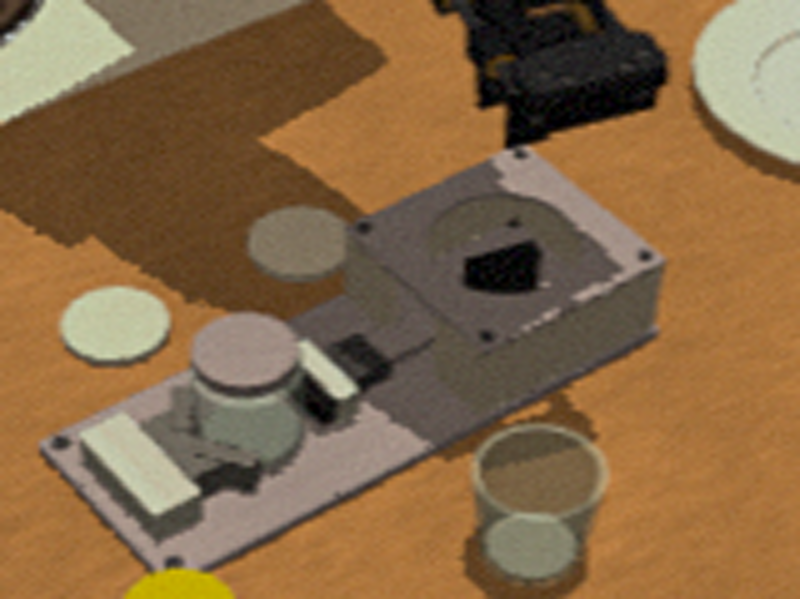

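The picture shows the jar upright in the V with the jaw pad against it (about 245,390), the knob turned, the gripper clear and the bystanders in place. I'm handing in.

```bash
python3 -c "
from cell import env
print(env.job_done())"
```

```text
the job is handed in; nothing more can be done
None
```

The jar is standing upright in the seat, clamped at an estimated 15 N, and I handed the job in at about 18.5 s of simulated time. No verdict was reported.

- **Placing:** I set the jar down with no side force and let go. Touchdown came at the expected height.
- **Clamping:** I pinched the knob through the guard opening and turned it about 1.1 rad clockwise in one grip. The first 0.3 to 0.45 rad or so was slack, then came steady friction of about 0.46 N m.
- **Clamp force:** Contact showed at a tool yaw of about -0.09 rad. I stopped when the wrist moment was 0.68 N m, where 0.665 was expected for 15 N, and the last joint's torque rise implied 14.5 N. The force is worked out from torque, not measured directly; the turn angle alone would suggest about 17 N.
- **Last checks:** After release, tool forces were near zero with the gripper clear. The last picture, a crop of the clamp area, showed the jar upright in the V against the jaw pad. The bystanders in view had not visibly moved; the squat jar and spoon were outside that crop.
- **Disagreement:** The two cameras differed by 3 to 5 mm in y. I used the displacement from jar to seat, which agreed to about 2 mm.

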